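# Seat the reagent bottle in its holder and open its push-and-turn cap

## Robot

A 6-joint arm with a two-finger parallel gripper is mounted at the origin on the work surface. World frame = base frame: x ahead of the robot, y to its left, z up, the work surface at z = 0. Lengths are in m, angles in rad, forces in N, time in s.
With the tool pointing down it reaches from about 0.375 to 0.975 m from the base axis. Payload 3.8 kg.
Tool frame: the origin (TCP) lies at the centre of the arm's flange, where the gripper is bolted on; the fingertips stand 166 mm ahead of it and the grasp point (between the pads) lies 147 mm ahead of it (manip.tcp_to_grasp is the distance from the TCP to the grasp point, in m); z points along the fingers, y is the direction in which the jaws open and shut (so a half turn about z gives the same grasp; the last joint's range is limited). The gripper opens to 88 mm and grips with 3 to 60 N. Pads are 18 mm wide; open, the fingers measure 123 mm over their backs; the gripper's body (75 mm by 187 mm) begins 45 mm behind the grasp point.
Start: joints at [1.159, 0.264, 1.604, -0, 1.274, -0.037], TCP at [0.247, 0.628, 0.405] pointing down, gripper open.
Joint ranges: [-2.63, 2.63], [-0.94, 2.18], [0.31, 2.57], [-1.31, 4.45], [0, 2.66], [-2.55, 2.55]. Speed limits (rad/s): [2.57, 2.57, 3.14, 3.14, 3.14, 3.14].

## Interface

Orientations are given as a unit quaternion [x, y, z, w].
In Python, from cell import manip, viewer gives the robot as it stands.
- The arm moves only by the tool arm_command, never from a script. Its argument "steps" is a list of rows, each a list of 2 entries, a list of its own where there are three numbers: the shift along the world's x, y, z in units of 0.5 m (1.0 is 0.5 m), then the turn, a rotation vector about the world's x, y, z in units of 45 degrees (1.0 is 45 degrees). A call has 1 to 12 rows; each row shifts and turns the commanded pose from where the row before left it; what a row does not reach is not made up. A row lasts 1/8 s, in which the tool goes at most 62.5 mm and 10.7 degrees, less where a joint would pass 70% of its speed; a pose out of reach is approached as far as the arm can. A call with a number of a shift or a turn outside -1 to 1 is refused whole. A call with a gripper value outside its range is refused whole. "gripper" is the opening in per cent of the stroke, from 0 (shut) to 100 (fully open), set as the call begins (left out, the last holds). The fingers move at their own pace and stop on an object; "squeeze" is the grip in N (left out, the last holds). Time passes only in rows, so rows that do not move let the fingers close. It gives the time, the measured TCP pose, the force and the opening at its end, in the units of the state.
- manip.read_state(): the state, without advancing time (a new reading comes with each control period).
- viewer.get_image(name): name is "scene" or "top"; returns the picture (420x560x3 uint8, blue, green, red); there is no depth.
- viewer.camera_model(name): a dict with "fovy" (degrees; the focal length in pixels is half the picture's height over the tangent of half this angle, whatever the lens; pixels are square), "cx", "cy" (the principal point, pixels), "D" ([k1, k2, p1, p2, k3] as OpenCV has them; the pictures are not rectified), "extrinsics" (4x4, takes a point from world to camera coordinates). Camera axes: x right, y down, z forward; pixel columns grow to the right and rows downward; lengths in m; the calibration is good to about 2 mm. A picture is of the moment at which its call begins. camera_model takes no time and is no camera call.
- manip.hand_in(): hands the job in, once; it reports no verdict.
The state is a dict: "t": time; "joints": joint angles; "qvel": joint speeds; "joint_efforts": joint torques, N m; "eef_pos": TCP position; "ee_rot": TCP orientation; "ft_force": force on the tool from outside, world axes, zero at the start; "wrist_torque": the same for the moment, N m; "width": opening from 0.0 (shut) to 1.0 (fully open).
Only numpy, scipy, OpenCV 4.12 (cv2) and the standard library are available. Lean on these libraries where they do the work, as an engineer would, in place of code of your own. Each camera call takes 0.05 s, during which the arm holds its last target. There are 200 camera calls.

## Task

Stand the square brown bottle upright and fully home in the square pocket of the grey bench holder, which keeps it from turning. Then open its push-and-turn safety cap: press the cap down first and, while it is held down, twist it anticlockwise (seen from above) until it comes free - do not force it round unpressed. Lift the cap straight off and finish while still holding it in the gripper, level, about 5 cm above the open mouth of the bottle so that the bottle can be sampled, with the bottle still home in its pocket and everything else on the bench left where it stood.

Things in the scene. Friction and masses are not known exactly. Their poses are not given: they have to be found in the camera images.
- bottle: Square brown plastic reagent bottle, loose on the bench, 0.13 to 0.22 kg. Body 50 x 50 mm, flat shoulder at z = 54 mm with a bead of 45 mm diameter up to 59.5 mm; 90 mm tall with its cap. Origin: centre of the underside; z up, x and y square to the flat sides. Any quarter turn fits the pocket. Best gripped across two flat sides 45 to 50 mm above its underside.
- cap: White ribbed round push-and-turn cap, 47 mm diameter, 24 mm tall, 0.04 kg. Origin: centre of its lower edge, z up; locked, it is 66 mm above the bottle's underside and its x is the bottle's x. Held down it turns anticlockwise seen from above (+ about z): free to lift from 46 degrees, hard stop near 82, so 64 degrees is the middle. Clockwise is blocked.
- cap_top (a point): Centre of the cap's top, 24 mm above its lower edge. A spring holds the cap up: it yields from 5 N, clears its catches 4.5 mm down (10.5 N) and bottoms 6.5 mm down (13 N); 15 to 20 N holds it right down. Fingers gripping the cap must stay above the bottle's shoulder, 36 mm below this point when locked, 29.5 mm when pressed.
- mouth (a point): Centre of the bottle's neck rim (neck 28 mm diameter), 77 mm above its underside on its axis. Locked, the cap's lower edge is 11 mm below it.
- holder: Grey plastic bench holder, fixed, 26 mm tall. Origin: on the bench below the centre of its square pocket, z up; the block spans x -48 to 48, y -45 to 115 mm. Pocket 54 x 54 mm, sides along x and y, 20 mm deep, its mouth chamfered 4 mm to 62 x 62. Two round pockets at (-24, 88) and (24, 88) mm hold dropper bottles whose tops are 72 mm above the bench.
- pocket (a point): Centre of the floor of the holder's square pocket, 6 mm above the bench and 20 mm below the holder's top; axes as the holder's. A bottle fully home has its underside here.
- stain_jar: Bystander, leave alone: glass staining jar with a steel lid, 48 x 44 mm foot, 84 mm tall. Origin: centre of the underside.
- cup: Bystander, leave alone: round white specimen cup, 45 mm across, 48 mm tall. Origin: centre of the underside.
- petri: Bystander, leave alone: flat clear dish with lid, 94 mm across, 15 mm tall. Origin: centre of the underside.
- beaker: Bystander, leave alone: glass beaker, 68 mm across, 90 mm tall. Origin: centre of the underside.
- slide_mailer: Bystander, leave alone: flat blue slide mailer box, 36 x 88 mm, 22 mm tall. Origin: centre of the underside.
- oil0: Bystander, leave alone: small round dropper bottle, 29 mm across, 66 mm tall, standing in one round pocket of the holder. Origin: centre of the underside.
- oil1: Bystander, leave alone: the second such dropper bottle, in the holder's other round pocket. Origin: centre of the underside.
Not all that is in view belongs to the job. Leave any orange look-alike of the bottle alone.

How it is judged:
On the way, in this order (a step that is already met when the one before it is completed fails the run):
1. the bottle, its cap still locked, stands fully home in the square pocket (horizontal distance between bottle and pocket below 0.005 m and z of bottle in the frame of pocket between -0.003 and 0.0025 m and angle between bottle's own z axis and vertical below 0.06 rad and horizontal distance between cap and bottle below 0.006 m and z of cap in the frame of bottle below 0.069 m and angle between the x axis of cap and the x axis of bottle, either way round below 0.3 rad), for 0.2 s.
2. with the bottle home, the cap is turned past its catches on the neck (horizontal distance between bottle and pocket below 0.005 m and z of bottle in the frame of pocket between -0.003 and 0.0025 m and angle between bottle's own z axis and vertical below 0.06 rad and horizontal distance between cap and bottle below 0.006 m and z of cap in the frame of bottle below 0.069 m and angle between the x axis of cap and the x axis of bottle, either way round above 0.72 rad), for 0.05 s.
At the end, for the whole second after the job is handed in: The bottle is upright and home in the pocket (within 5 mm sideways, 2.5 mm in height) and the fingers alone hold the cap, at rest, level within 0.25 rad, its lower edge 25 to 100 mm above the bottle's rim and within 25 mm of its axis (horizontal distance between bottle and pocket below 0.005 m and z of bottle in the frame of pocket between -0.003 and 0.0025 m and angle between bottle's own z axis and vertical below 0.06 rad and z of cap in the frame of mouth between 0.025 and 0.1 m and horizontal distance between cap and mouth below 0.025 m and angle between cap's own z axis and vertical below 0.25 rad and contact force between cap and the fingers above 1 N and contact force between cap and bottle below 0.05 N and linear speed of cap below 0.03 m/s and linear speed of bottle below 0.02 m/s); the arm keeps its last pose, push and grip.
It fails at once if the cap is forced round past its catches without being pressed down (horizontal distance between cap and bottle below 0.006 m and angle between the x axis of cap and the x axis of bottle, either way round between 0.14 and 0.6 rad and z of cap in the frame of bottle between 0.0632 and 0.069 m).
It fails at once if the bottle is tipped over (angle between bottle's own z axis and vertical above 0.5 rad).
It fails at once if a bystander is shoved more than 20 mm or knocked over (distance of any of stain_jar, cup, petri, beaker, slide_mailer, oil0, oil1 from where it was at the start of the episode above 0.02 m or angle between any of stain_jar, cup, petri, beaker, slide_mailer, oil0, oil1's own z axis and vertical above 0.5 rad).
It also fails if it takes over 54 s, if anything falls off the work surface, if the arm or the gripper's body presses on something with over 40 N, if the wrist force passes 120 N, or if a joint passes its speed limit or range.

## Working session

There is one attempt and no reset: what is moved stays moved. The work goes in short steps, Python scripts to look and compute and a tool call to move; the robot and the scene stay as the last step left them, time stands still between calls to the robot, and variables do not carry over. Pictures are saved under pics/ and viewed, about 8 in all and at most 12, crops included, and the job is handed in when it is done.

Besides the shell and the picture viewer there is one more tool, called after "Call:" by a JSON object that holds its "op" and its "data", one argument or row to a line. arm_command: Moves the arm, as the interface text tells. Its arguments: {"type":"object","properties":{"steps":{"type":"array","items":{"type":"array"}},"gripper":{"type":"number"},"squeeze":{"type":"number"}},"required":["steps"]}

```bash
mkdir -p pics
python3 - <<'E'
from cell import manip, viewer
import cv2
for n in("scene","top"):
    cv2.imwrite(f"pics/{n}0.png",viewer.get_image(n)); m=viewer.camera_model(n); print(n,m)
print(manip.read_state(), manip.tcp_to_grasp)
E
```

```text
scene {'fovy': 44.70209896091552, 'cx': 275.15367485508114, 'cy': 208.95656851768413, 'D': array([-0.10393427,  0.        ,  0.        ,  0.        ,  0.        ]), 'extrinsics': array([[-0.89069273,  0.4545998 ,  0.002341  ,  0.5388237 ],
       [ 0.32554774,  0.64141974, -0.69469374, -0.14801939],
       [-0.3173092 , -0.61799655, -0.71930184,  1.3076304 ],
       [ 0.        ,  0.        ,  0.        ,  1.        ]])}
top {'fovy': 49.16929711944984, 'cx': 281.20838247718933, 'cy': 218.04591056130513, 'D': array([-0.11733047,  0.        ,  0.        ,  0.        ,  0.        ]), 'extrinsics': array([[-0.02860421, -0.99949469,  0.01386227,  0.01087922],
       [-0.9956721 ,  0.02726256, -0.08884721,  0.62328356],
       [ 0.08842439, -0.01634368, -0.9959488 ,  1.1078703 ],
       [ 0.        ,  0.        ,  0.        ,  1.        ]])}
{'t': 0.1, 'joints': array([ 1.15902942e+00,  2.64669830e-01,  1.60521326e+00, -3.79338564e-05,
        1.27371427e+00, -3.69174004e-02]), 'qvel': array([-0.00134237,  0.00160845, -0.00327728, -0.00044462, -0.00060358,
        0.00112645]), 'joint_efforts': array([ 5.96795326e-04, -5.03618717e+01, -3.58071971e+01,  7.28527363e-02,
        2.33195844e-02, -5.30182763e-05]), 'eef_pos': array([0.24703622, 0.62784378, 0.40353062]), 'ee_rot': array([ 1.86323800e-01,  9.82487881e-01, -9.81269721e-04, -2.05312712e-04]), 'ft_force': array([-0.71157455,  0.22999897, -0.05836326]), 'wrist_torque': array([-0.01806948, -0.02112582,  0.05158046]), 'width': 1.000459517304479} 0.1473
```

View pics/scene0.png

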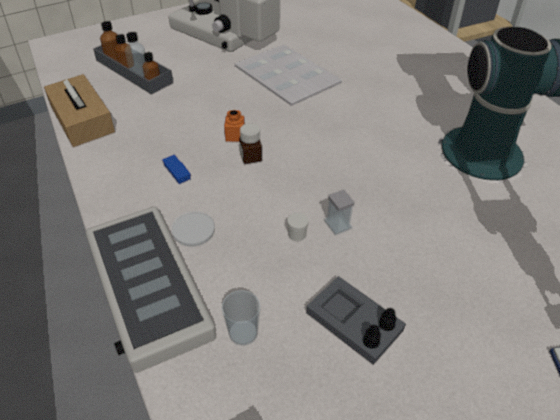

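View pics/top0.png

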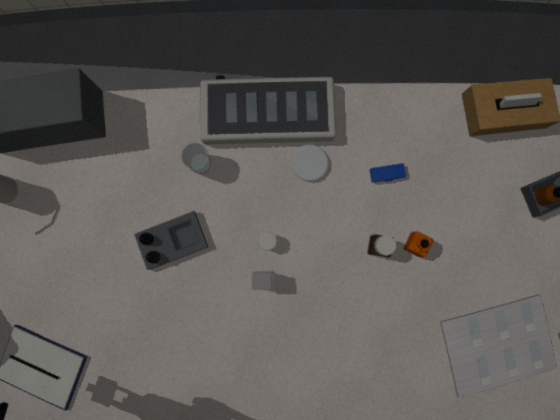

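The scene view shows the bottle at about (251,145) next to its orange look-alike at (234,127), and the holder at about (355,317). In the top view the bottle cap is at (386,246) and the pocket at about (187,236). Next I'll look at enlarged crops.

```bash
cat > h.py <<'E'
import numpy as np, cv2
from cell import manip, viewer
def K(n):
    m=viewer.camera_model(n); f=210/np.tan(np.radians(m['fovy']/2))
    return np.array([[f,0,m['cx']],[0,f,m['cy']],[0,0,1]]),m['D'],np.array(m['extrinsics'])
def proj(n,P):
    k,d,E=K(n); return cv2.projectPoints(np.array(P,float).reshape(-1,3),cv2.Rodrigues(E[:3,:3])[0],E[:3,3],k,d)[0][:,0]
def ray(n,px,z):
    k,d,E=K(n); u=cv2.undistortPoints(np.array(px,float).reshape(-1,1,2),k,d)[:,0]
    r=np.c_[u,np.ones(len(u))]@E[:3,:3]; c=-E[:3,:3].T@E[:3,3]
    return c+r*((z-c[2])/r[:,2])[:,None]
def mosaic(out,crops):
    # crops: (img,x0,y0,w,h) ->400x300 each
    t=[cv2.resize(i[y:y+h,x:x+w],(400,300),interpolation=cv2.INTER_CUBIC) for i,x,y,w,h in crops]
    cv2.imwrite(out,np.vstack([np.hstack(t[:2]),np.hstack(t[2:])]))
E
python3 - <<'E'
from h import *
s=cv2.imread('pics/scene0.png');t=cv2.imread('pics/top0.png')
mosaic('pics/m1.png',[(t,350,210,100,75),(t,125,200,100,75),(s,205,95,100,75),(s,300,265,120,90)])
print(ray('top',[(386,246)],.09),ray('top',[(187,236)],.026))
E
```

```text
[[ 0.54520906 -0.24963064  0.09      ]] [[0.58528511 0.2277479  0.026     ]]
```

View pics/m1.png

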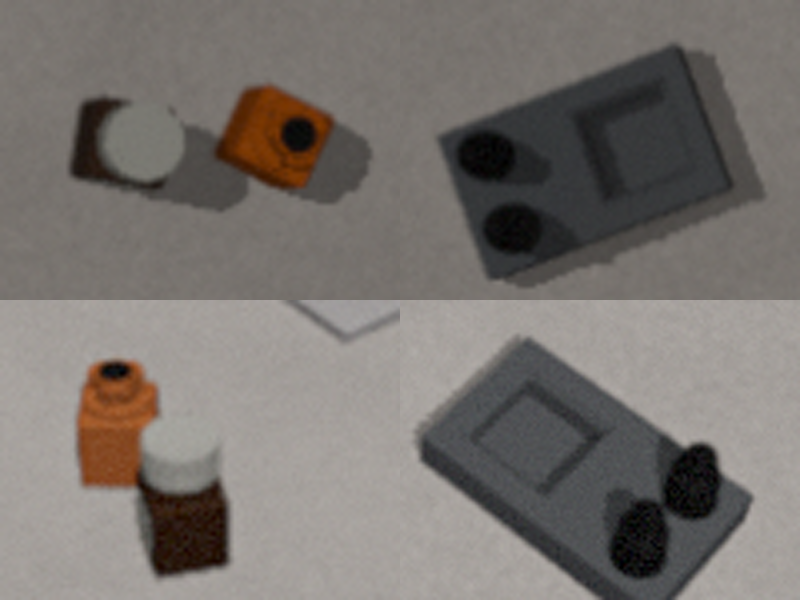

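The cap's top is at top-view pixel (386.2,245). The bottle's bottom corners are at about (368,254.5) and (370.5,234.5) in the top view, and (244.3,163.8) and (262,160.5) in the scene view. The holder's corners are clear in both views.

Run:
```python
from h import *
from scipy.optimize import least_squares
print('cap',ray('top',[(386.2,245.2)],.09), 'capscene',ray('scene',[(205+181/4,95+137/4)],.09))
print('bot',ray('top',[(368.2,254.5),(370.7,234.5)],0),ray('scene',[(244.25,163.75),(262,160.5)],0))
loc=np.array([[48,-45],[-48,-45],[-48,115],[48,115]])/1e3
T=[(195,211.25),(208,246.25),(147.5,269.5),(135,234.25)]
S=[(338.1,276.4),(306.3,307.),(405,325)]
P=ray('top',T,.026);Q=ray('scene',S,.026);print(P,Q)
def W(p,l):
    c,s=np.cos(p[2]),np.sin(p[2]); return l@np.array([[c,s],[-s,c]])+p[:2]
def Z(l,z):return np.c_[l,np.full(len(l),z)]
best=None
for order in ([0,1,2,3],[1,0,3,2]):
  for a in np.arange(-3,3.2,.8):
    L=loc[order]
    f=lambda p:(proj('top',Z(W(p,L),.026))-T).ravel()
    r=least_squares(f,[.58,.22,a])
    if best is None or r.cost<best[0]: best=(r.cost,r.x,order,r.fun)
print(best)
p=best[1]
# scene pred
print('scene pred',proj('scene',Z(W(p,loc),.026)))
print('pocket pred px top',proj('top',Z(W(p,np.array([[31,31],[31,-31],[-31,-31],[-31,31]])/1e3),.026)))
```

```text
cap [[ 0.54706979 -0.25019343  0.09      ]] capscene [[ 0.54613063 -0.24718327  0.09      ]]
bot [[ 0.52699046 -0.22490681  0.        ]
 [ 0.57754018 -0.23351999  0.        ]] [[ 5.71506281e-01 -2.34965179e-01  1.11022302e-16]
 [ 5.26619865e-01 -2.26071771e-01  0.00000000e+00]]
[[0.64630226 0.20706704 0.026     ]
 [0.55860645 0.17596123 0.026     ]
 [0.50490412 0.32745711 0.026     ]
 [0.59297256 0.35843722 0.026     ]] [[0.55898369 0.18165352 0.026     ]
 [0.64937191 0.21489691 0.026     ]
 [0.50786392 0.33206209 0.026     ]]
(np.float64(0.661109271949785), array([0.58738217, 0.23423946, 0.33986369]), [0, 1, 2, 3], array([-0.30507898, -0.52599012,  0.07016706,  0.59755107,  0.32178822,
        0.44456316, -0.09021096, -0.5302518 ]))
scene pred [[305.25568255 303.80067694]
 [337.33836583 273.92229441]
 [405.02820413 321.84848179]
 [374.17489272 356.65918961]]
pocket pred px top [[168.50122803 228.03174457]
 [191.77343648 219.09959338]
 [200.38772737 242.44246676]
 [177.00235247 251.41012248]]
```

Call:
{"op": "arm_command", "data": {
  "steps": [
    [[0.078,-0.084,-0.01],[0,0,-0.097]],
    [[0.078,-0.084,-0.01],[0,0,-0.097]],
    [[0.078,-0.084,-0.01],[0,0,-0.097]],
    [[0.078,-0.084,-0.01],[0,0,-0.097]],
    [[0.078,-0.084,-0.01],[0,0,-0.097]],
    [[0.078,-0.084,-0.01],[0,0,-0.097]],
    [[0.078,-0.084,-0.01],[0,0,-0.097]],
    [[0.078,-0.084,-0.01],[0,0,-0.097]],
    [[0.078,-0.084,-0.01],[0,0,-0.097]]
  ],
  "gripper": 100,
  "squeeze": 20
}}

```text
t: 1.23
eef_pos: [0.599, 0.2485, 0.3591]
ee_rot: [0.507, 0.862, -0.0, -0.0]
ft_force: [0.4, 0.7, -0.4]
width: 0.998
```

Call:
{"op": "arm_command", "data": {
  "steps": [
    [[-0.012,-0.11,0],[0,0,-0.097]],
    [[-0.012,-0.11,0],[0,0,-0.097]],
    [[-0.012,-0.11,0],[0,0,-0.097]],
    [[-0.012,-0.11,0],[0,0,-0.097]],
    [[-0.012,-0.11,0],[0,0,-0.097]],
    [[-0.012,-0.11,0],[0,0,-0.097]],
    [[-0.012,-0.11,0],[0,0,-0.097]],
    [[-0.012,-0.11,0],[0,0,-0.097]],
    [[-0.012,-0.12,0],[0,0,-0.097]],
    [[0,0,0],[0,0,0]],
    [[0,0,0],[0,0,0]]
  ]
}}

```text
t: 2.6
eef_pos: [0.5438, -0.2498, 0.3591]
ee_rot: [0.767, 0.642, -0.0, -0.001]
ft_force: [-0.6, 0.2, -0.4]
width: 0.997
```

```bash
cat >> h.py <<'E'
from scipy.spatial.transform import Rotation as R
def st():
    s=manip.read_state(); M=R.from_quat(s['ee_rot']).as_matrix()
    print('t',s['t'],'pos',s['eef_pos'].round(4),'z',M[:,2].round(4),'jaw',np.degrees(np.arctan2(M[1,1],M[0,1])).round(2),'F',s['ft_force'].round(2),'T',s['wrist_torque'].round(2),'w',round(s['width']*88,2),'j',s['joints'].round(2)); return s
E
python3 -c "
from h import *
st(); cv2.imwrite('pics/top1.png',viewer.get_image('top')); cv2.imwrite('pics/scene1.png',viewer.get_image('scene'))"
```

```text
t 2.6 pos [ 0.5438 -0.2498  0.3591] z [-0.001   0.0012 -1.    ] jaw -10.08 F [-0.62  0.24 -0.41] T [-0.03  0.07 -0.02] w 87.71 j [-0.47  0.15  1.82  0.    1.17 -0.3 ]
```

Call:
{"op": "arm_command", "data": {
  "steps": [
    [[0.005,-0.002,-0.05],[0,0,0]],
    [[0,0,-0.06],[0,0,0]],
    [[0,0,-0.06],[0,0,0]],
    [[0,0,-0.05],[0,0,0]],
    [[0,0,-0.05],[0,0,0]],
    [[0,0,-0.03],[0,0,0]],
    [[0,0,-0.02],[0,0,0]],
    [[0,0,0],[0,0,0]]
  ]
}}

```text
t: 3.7
eef_pos: [0.5466, -0.2504, 0.1993]
ee_rot: [0.766, 0.643, -0.0, -0.0]
ft_force: [0.0, 0.4, 0.1]
width: 1.003
```

```bash
python3 -c "
from h import *
st(); t=viewer.get_image('top'); s=viewer.get_image('scene')
mosaic('pics/m2.png',[(t,340,200,120,90),(cv2.imread('pics/scene1.png'),205,95,100,75),(s,205,95,100,75),(s,150,50,200,150)])"
```

```text
t 3.7 pos [ 0.5466 -0.2504  0.1993] z [-8.e-04  4.e-04 -1.e+00] jaw -10.0 F [0.03 0.43 0.09] T [-0.04  0.07  0.03] w 88.3 j [-0.47  0.33  1.93 -0.    0.88 -0.3 ]
```

View pics/m2.png

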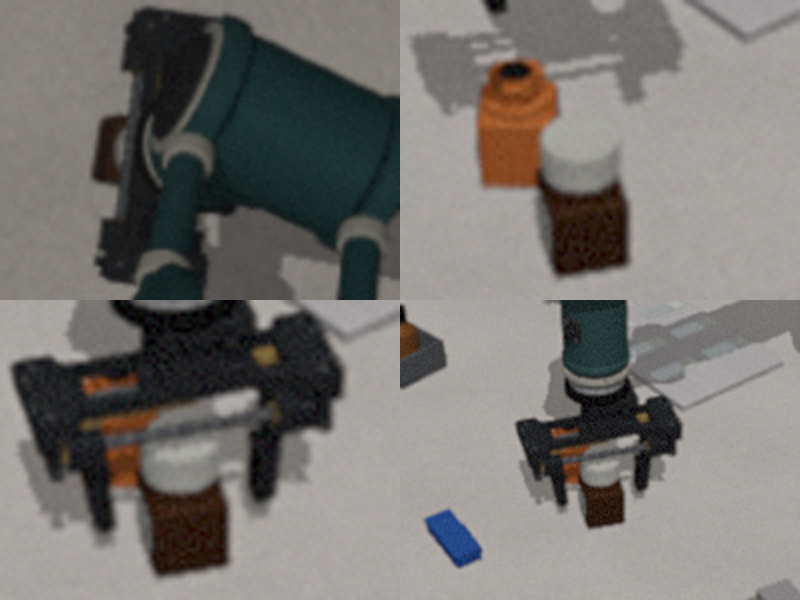

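The fingers straddle the bottle, about 2 mm high. I'll drop to 50 mm and grip.

Call:
{"op": "arm_command", "data": {
  "steps": [
    [[0,0,-0.005],[0,0,0]],
    [[0,0,0],[0,0,0]],
    [[0,0,0],[0,0,0]],
    [[0,0,0],[0,0,0]],
    [[0,0,0],[0,0,0]],
    [[0,0,0],[0,0,0]],
    [[0,0,0],[0,0,0]],
    [[0,0,0],[0,0,0]]
  ],
  "gripper": 0,
  "squeeze": 30
}}

```text
t: 4.8
eef_pos: [0.5467, -0.2509, 0.1973]
ee_rot: [0.766, 0.642, -0.0, 0.0]
ft_force: [-0.5, -0.9, 2.4]
width: 0.566
```

```bash
python3 -c "
from h import *
st()"
```

```text
t 4.8 pos [ 0.5467 -0.2509  0.1973] z [ 1.e-04 -2.e-04 -1.e+00] jaw -10.05 F [-0.5  -0.89  2.41] T [-0.15  0.13 -0.04] w 49.77 j [-0.47  0.33  1.93 -0.    0.87 -0.3 ]
```

Call:
{"op": "arm_command", "data": {
  "steps": [
    [[0,0,0.02],[0,0,0]],
    [[0,0,0.06],[0,0,0]],
    [[0,0,0.06],[0,0,0]],
    [[0,0,0.06],[0,0,0]],
    [[0,0,0.06],[0,0,0]],
    [[0,0,0],[0,0,0]]
  ]
}}

```text
t: 5.55
eef_pos: [0.5476, -0.2513, 0.3304]
ee_rot: [0.766, 0.642, 0.001, 0.003]
ft_force: [-0.3, 0.5, -2.2]
width: 0.562
```

Call:
{"op": "arm_command", "data": {
  "steps": [
    [[0.008,0.08,0],[0,0,0.06]],
    [[0.008,0.088,0],[0,0,0.06]],
    [[0.008,0.088,0],[0,0,0.06]],
    [[0.008,0.09,0],[0,0,0.06]],
    [[0.008,0.09,0],[0,0,0.06]],
    [[0.008,0.09,0],[0,0,0.06]],
    [[0.008,0.09,0],[0,0,0.06]],
    [[0.008,0.09,0],[0,0,0.06]],
    [[0.008,0.09,0],[0,0,0.06]],
    [[0.008,0.09,0],[0,0,0.06]],
    [[0.002,0.088,0],[0,0,0.056]],
    [[0,0,0],[0,0,0]]
  ]
}}

```text
t: 7.05
eef_pos: [0.5867, 0.2388, 0.325]
ee_rot: [0.576, 0.818, -0.001, -0.001]
ft_force: [-0.8, 0.4, -2.8]
width: 0.564
```

```bash
python3 -c "
from h import *
st(); t=viewer.get_image('top'); s=viewer.get_image('scene')
cv2.imwrite('pics/top2.png',t);cv2.imwrite('pics/scene2.png',s)
mosaic('pics/m3.png',[(t,120,190,120,90),(s,280,230,160,120),(s,290,200,120,90),(s,300,260,80,60)])"
```

```text
t 7.05 pos [0.5867 0.2388 0.325 ] z [-2.7e-03 -2.0e-04 -1.0e+00] jaw 19.69 F [-0.77  0.35 -2.85] T [-0.05  0.07  0.01] w 49.63 j [0.35 0.25 1.78 0.   1.12 0.  ]
```

View pics/m3.png

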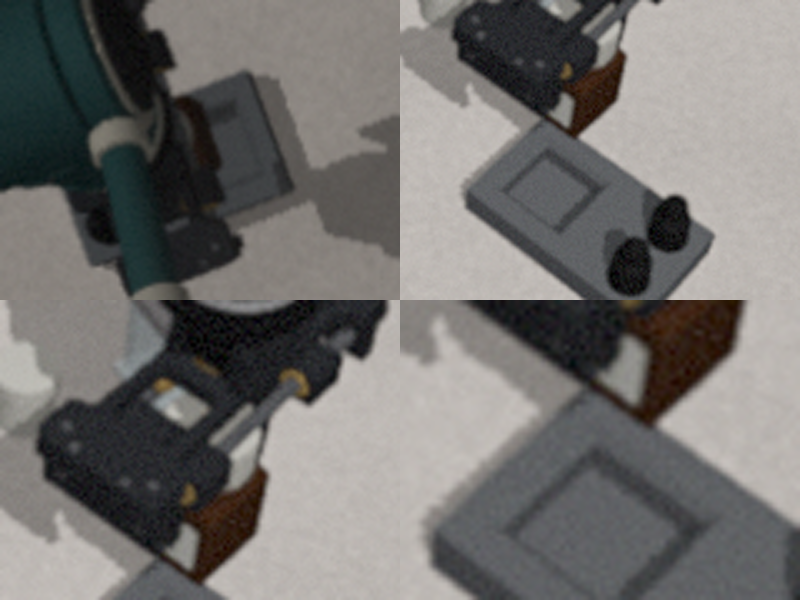

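The top view (crop 1) shows the arm hiding the pocket, with the bottle just showing. The scene view shows the hanging bottle's underside corners at (350.2,285) and (367.1,269.3). I'll compare these with the pocket measured in the same camera.

Run:
```python
from h import *
z=.3250-.1473-.050
print('measured corners',ray('scene',[(350.2,285),(367.1,269.3)],z))
a=np.radians(19.7);c,s=np.cos(a),np.sin(a)
for l in [(25,25),(25,-25),(-25,-25),(-25,25)]:
    x,y=np.array(l)/1e3; P=[.5867+c*x-s*y,.2388+s*x+c*y,z]; print(l,np.round(P,4),proj('scene',P))
# scene pocket: outer chamfer corners in crop2/crop4
print('scene holder corners',ray('scene',[(300+190/5,260+88/5),(300+35/5,260+235/5)],.026))
b=.3399;c,s=np.cos(b),np.sin(b)
for l in [(-48,-45),(48,-45)]:
    x,y=np.array(l)/1e3; P=[.5874+c*x-s*y,.2342+s*x+c*y,.026]; print(l,np.round(P,4),proj('scene',P))
```

```text
measured corners [[0.59840771 0.26622503 0.1277    ]
 [0.5540473  0.25159214 0.1277    ]]
(25, 25) [0.6018 0.2708 0.1277] [[349.95532228 287.7149109 ]]
(25, -25) [0.6187 0.2237 0.1277] [[327.04597981 271.47316242]]
(-25, -25) [0.5716 0.2068 0.1277] [[344.83731781 255.03282602]]
(-25, 25) [0.5547 0.2539 0.1277] [[367.51736408 270.39227362]]
scene holder corners [[0.56069648 0.18404502 0.026     ]
 [0.64820698 0.21549356 0.026     ]]
(-48, -45) [0.5571 0.1758 0.026 ] [[337.31893501 273.91128197]]
(48, -45) [0.6477 0.2078 0.026 ] [[305.23724531 303.78963042]]
```

The two cameras disagree by several mm on the holder. I'll lower the bottle to just above the holder and compare them locally.

Call:
{"op": "arm_command", "data": {
  "steps": [
    [[0,0,-0.05],[0,0,0]],
    [[0,0,-0.05],[0,0,0]],
    [[0,0,-0.05],[0,0,0]],
    [[0,0,-0.032],[0,0,0]],
    [[0,0,0],[0,0,0]],
    [[0,0,0],[0,0,0]]
  ]
}}

```text
t: 7.9
eef_pos: [0.5881, 0.2359, 0.2371]
ee_rot: [0.578, 0.816, 0.001, 0.0]
ft_force: [-0.2, -0.2, -1.8]
width: 0.569
```

```bash
python3 -c "
from h import *
st(); t=viewer.get_image('top'); s=viewer.get_image('scene')
s=np.mean([viewer.get_image('scene') for _ in range(6)],0).astype(np.uint8)
t=np.mean([viewer.get_image('top') for _ in range(6)],0).astype(np.uint8)
cv2.imwrite('pics/top3.png',t);cv2.imwrite('pics/scene3.png',s)
a=cv2.resize(s[250:350,295:415],(800,667),interpolation=cv2.INTER_CUBIC)[:600]
cv2.imwrite('pics/m4.png',cv2.convertScaleAbs(a,alpha=1.8))"
```

```text
t 7.9 pos [0.5881 0.2359 0.2371] z [ 1.3e-03  4.0e-04 -1.0e+00] jaw 19.44 F [-0.17 -0.19 -1.8 ] T [-0.1   0.03 -0.04] w 50.06 j [ 0.34  0.34  1.84 -0.    0.96  0.  ]
```

View pics/m4.png

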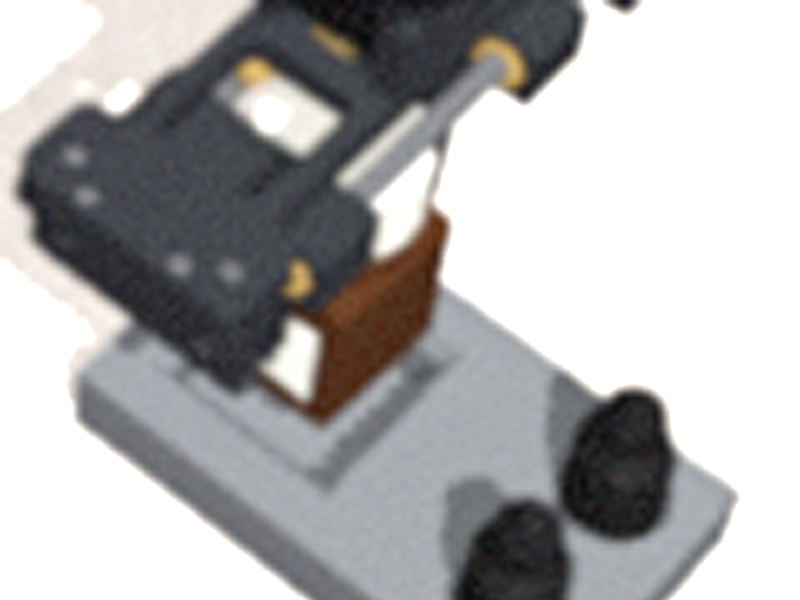

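The bottle hangs over the pocket. Its underside corners are at scene pixels (343,313.3) and (359.8,298.8), and the chamfer's outer corners at (343.8,323.8) and (364.3,303.3).

Run:
```python
from h import *
P=np.array([manip.read_state()['eef_pos'] for _ in range(5)]);print(P.round(4))
a=np.radians(19.5);c,s=np.cos(a),np.sin(a);Rm=np.array([[c,-s],[s,c]])
def loc(px,z,ls):
    for p,l in zip(ray('scene',px,z),ls): print(l,'centre',(p[:2]-Rm@(np.array(l)/1e3)).round(4))
print('bottle');loc([(343,313.3),(359.8,298.75)],.0398,[(25,25),(-25,25)])
print('pocket');loc([(343.75,323.8),(364.3,303.25)],.026,[(31,31),(-31,31)])
print('holder');loc([(295+735/6.667,250+497/6.667)],.026,[(-48,115)])
print('holder');loc([(295+78/6.667,250+385/6.667)],.026,[(48,-45)])
```

```text
[[0.5875 0.2362 0.2362]
 [0.5875 0.2362 0.2362]
 [0.5875 0.2362 0.2362]
 [0.5875 0.2362 0.2362]
 [0.5875 0.2362 0.2362]]
bottle
(25, 25) centre [0.5863 0.233 ]
(-25, 25) centre [0.5886 0.2371]
pocket
(31, 31) centre [0.5874 0.2382]
(-31, 31) centre [0.5876 0.2389]
holder
(-48, 115) centre [0.5905 0.2391]
holder
(48, -45) centre [0.5892 0.2431]
```

Call:
{"op": "arm_command", "data": {
  "steps": [
    [[0,0.007,0],[0,0,0]],
    [[0,0,-0.01],[0,0,0]],
    [[0,0,-0.01],[0,0,0]],
    [[0,0,-0.006],[0,0,0]],
    [[0,0,-0.006],[0,0,0]],
    [[0,0,0],[0,0,0]],
    [[0,0,0],[0,0,0]]
  ]
}}

```text
t: 9.48
eef_pos: [0.5877, 0.2395, 0.2202]
ee_rot: [0.577, 0.817, -0.0, 0.0]
ft_force: [-0.6, -0.3, -1.8]
width: 0.565
```

```bash
python3 -c "
from h import *
st()"
```

```text
t 9.475 pos [0.5877 0.2395 0.2202] z [ 1.e-04 -2.e-04 -1.e+00] jaw 19.47 F [-0.58 -0.28 -1.83] T [-0.28 -0.02  0.04] w 49.69 j [ 0.35  0.36  1.85 -0.    0.94  0.01]
```

Call:
{"op": "arm_command", "data": {
  "steps": [
    [[0,0,-0.004],[0,0,0]],
    [[0,0,-0.004],[0,0,0]],
    [[0,0,-0.004],[0,0,0]],
    [[0,0,0],[0,0,0]],
    [[0,0,0],[0,0,0]]
  ]
}}

```text
t: 10.1
eef_pos: [0.5889, 0.2389, 0.2178]
ee_rot: [0.577, 0.817, 0.0, 0.002]
ft_force: [-2.6, -8.1, 15.0]
width: 0.564
```

```bash
python3 -c "
from h import *
st()"
```

```text
t 10.1 pos [0.5889 0.2389 0.2178] z [ 0.0032 -0.0011 -1.    ] jaw 19.5 F [-2.55 -8.1  15.02] T [-1.25  0.78  0.12] w 49.65 j [ 0.35  0.36  1.85 -0.    0.93  0.01]
```

Call:
{"op": "arm_command", "data": {
  "steps": [
    [[-0.001,-0.003,0.003],[0,0,0]],
    [[-0.001,-0.003,0],[0,0,0]],
    [[0,0,-0.004],[0,0,0]],
    [[0,0,0],[0,0,0]],
    [[0,0,0],[0,0,0]]
  ]
}}

```text
t: 10.72
eef_pos: [0.5864, 0.2368, 0.2129]
ee_rot: [0.577, 0.817, -0.0, -0.0]
ft_force: [1.6, 0.3, -2.3]
width: 0.563
```

```bash
python3 -c "
from h import *
st()"
```

```text
t 10.725 pos [0.5864 0.2368 0.2129] z [-7.e-04 -1.e-04 -1.e+00] jaw 19.49 F [ 1.64  0.28 -2.3 ] T [ 0.11 -0.31  0.07] w 49.52 j [0.34 0.36 1.86 0.   0.92 0.  ]
```

It slid in. I'll carry on down to the floor.

Call:
{"op": "arm_command", "data": {
  "steps": [
    [[0,0,-0.004],[0,0,0]],
    [[0,0,-0.004],[0,0,0]],
    [[0,0,-0.004],[0,0,0]],
    [[0,0,-0.004],[0,0,0]],
    [[0,0,-0.004],[0,0,0]],
    [[0,0,0],[0,0,0]],
    [[0,0,0],[0,0,0]]
  ]
}}

```text
t: 11.6
eef_pos: [0.5865, 0.2366, 0.2039]
ee_rot: [0.577, 0.816, -0.0, -0.0]
ft_force: [-1.5, 0.6, 1.7]
width: 0.565
```

```bash
python3 -c "
from h import *
st()"
```

```text
t 11.6 pos [0.5865 0.2366 0.2039] z [-3.e-04 -0.e+00 -1.e+00] jaw 19.47 F [-1.5   0.57  1.75] T [-0.1   0.27 -0.  ] w 49.76 j [0.34 0.37 1.86 0.   0.91 0.  ]
```

Call:
{"op": "arm_command", "data": {
  "steps": [
    [[0,0,-0.003],[0,0,0]],
    [[0,0,0],[0,0,0]],
    [[0,0,0],[0,0,0]]
  ]
}}

```text
t: 11.98
eef_pos: [0.5865, 0.2368, 0.2037]
ee_rot: [0.577, 0.816, -0.0, -0.0]
ft_force: [-4.8, -0.3, 10.8]
width: 0.565
```

```bash
python3 -c "
from h import *
st()"
```

```text
t 11.975 pos [0.5865 0.2368 0.2037] z [-5.e-04  2.e-04 -1.e+00] jaw 19.47 F [-4.84 -0.26 10.75] T [-0.35  0.74 -0.04] w 49.7 j [0.34 0.37 1.86 0.   0.91 0.  ]
```

Call:
{"op": "arm_command", "data": {
  "steps": [
    [[0,0,0],[0,0,0]],
    [[0,0,0],[0,0,0]],
    [[0,0,0],[0,0,0]],
    [[0,0,0],[0,0,0]],
    [[0,0,0.008],[0,0,0]],
    [[0,0,0.03],[0,0,0]],
    [[0,0,0.05],[0,0,0]],
    [[0,0,0.06],[0,0,0]],
    [[0,0,0.06],[0,0,0]],
    [[0,0,0],[0,0,0]],
    [[0,0,0],[0,0,0]]
  ],
  "gripper": 100
}}

```text
t: 13.35
eef_pos: [0.5863, 0.2365, 0.3059]
ee_rot: [0.577, 0.817, -0.0, -0.0]
ft_force: [-0.9, 0.9, -0.2]
width: 1.0
```

```bash
python3 -c "
from h import *
st(); t=np.mean([viewer.get_image('top') for _ in range(4)],0).astype(np.uint8)
s=np.mean([viewer.get_image('scene') for _ in range(4)],0).astype(np.uint8)
mosaic('pics/m5.png',[(t,120,190,120,90),(s,280,230,160,120),(s,300,260,120,90),(s,310,255,80,60)])"
```

```text
t 13.35 pos [0.5863 0.2365 0.3059] z [-3.e-04 -2.e-04 -1.e+00] jaw 19.48 F [-0.86  0.9  -0.25] T [-0.12  0.04 -0.  ] w 88.02 j [ 0.34  0.26  1.8  -0.    1.08  0.  ]
```

View pics/m5.png

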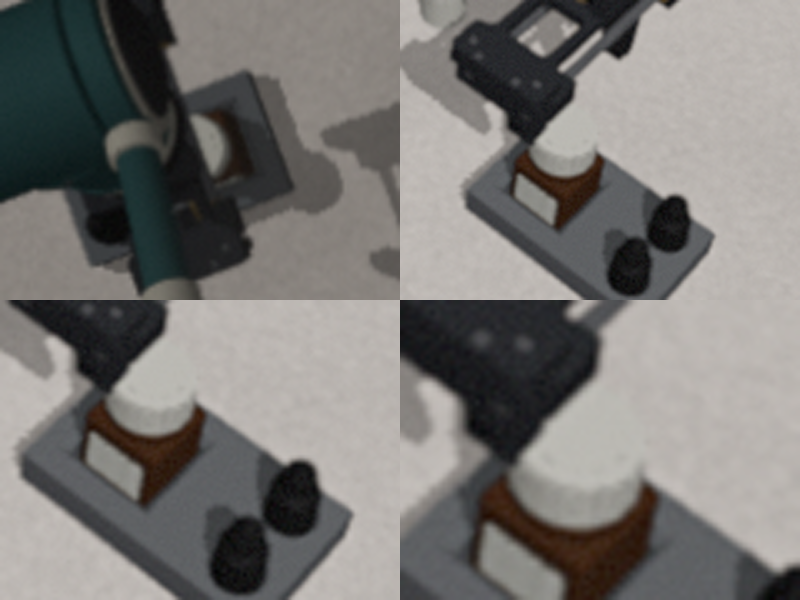

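The bottle stands home: the descent stopped at TCP z 0.2037, which puts the underside at about 6.4 mm, and the picture shows it upright and square. Next I'll turn the jaws 90° so the cap grip also centres the other axis, then come down around the cap.

Call:
{"op": "arm_command", "data": {
  "steps": [
    [[0,0,0],[0,0,-0.2]],
    [[0,0,0],[0,0,-0.225]],
    [[0,0,0],[0,0,-0.225]],
    [[0,0,0],[0,0,-0.225]],
    [[0,0,0],[0,0,-0.225]],
    [[0,0,0],[0,0,-0.225]],
    [[0,0,0],[0,0,-0.225]],
    [[0,0,0],[0,0,-0.225]],
    [[0,0,0],[0,0,-0.225]],
    [[0,0,0],[0,0,0]]
  ],
  "gripper": 90,
  "squeeze": 8
}}

```text
t: 15.0
eef_pos: [0.5866, 0.2366, 0.306]
ee_rot: [0.985, 0.17, -0.0, 0.0]
ft_force: [0.1, -0.1, 0.2]
width: 0.899
```

Call:
{"op": "arm_command", "data": {
  "steps": [
    [[0,0,-0.04],[0,0,0]],
    [[0,0,-0.05],[0,0,0]],
    [[0,0,-0.035],[0,0,0]],
    [[0,0,-0.014],[0,0,0]],
    [[0,0,0],[0,0,0]],
    [[0,0,0],[0,0,0]]
  ]
}}

```text
t: 15.75
eef_pos: [0.5871, 0.2368, 0.2376]
ee_rot: [0.986, 0.169, 0.001, -0.0]
ft_force: [-0.7, 0.4, 0.5]
width: 0.898
```

```bash
python3 -c "
from h import *
st()
t=viewer.get_image('top'); s=viewer.get_image('scene')
mosaic('pics/m6.png',[(t,120,190,120,90),(s,280,230,160,120),(s,300,240,120,90),(s,310,235,80,60)])"
```

```text
t 15.75 pos [0.5871 0.2368 0.2376] z [ 1.5e-03  6.0e-04 -1.0e+00] jaw -70.51 F [-0.74  0.41  0.47] T [-0.02  0.13 -0.01] w 79.05 j [0.34 0.33 1.84 0.   0.96 1.57]
```

View pics/m6.png

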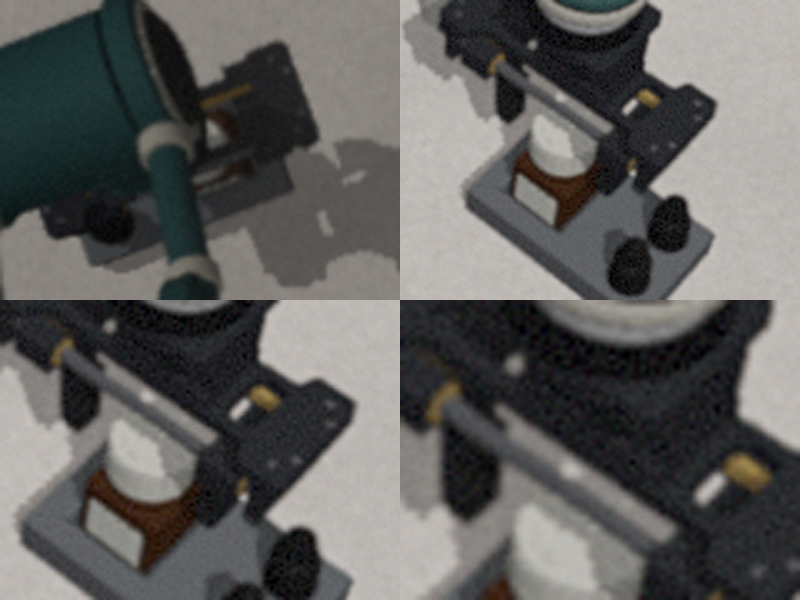

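The fingers straddle the cap with the oil bottles clear. I'll close lightly to find and centre the cap.

Call:
{"op": "arm_command", "data": {
  "steps": [
    [[0,0,-0.002],[0,0,0]],
    [[0,0,0],[0,0,0]],
    [[0,0,0],[0,0,0]],
    [[0,0,0],[0,0,0]],
    [[0,0,0],[0,0,0]],
    [[0,0,0],[0,0,0]],
    [[0,0,0],[0,0,0]],
    [[0,0,0],[0,0,0]]
  ],
  "gripper": 0,
  "squeeze": 8
}}

```text
t: 16.85
eef_pos: [0.5866, 0.2367, 0.2358]
ee_rot: [0.986, 0.169, 0.0, -0.0]
ft_force: [-0.9, -0.1, 1.1]
width: 0.53
```

```bash
python3 -c "
from h import *
st()"
```

```text
t 16.85 pos [0.5866 0.2367 0.2358] z [ 1.e-04  2.e-04 -1.e+00] jaw -70.52 F [-0.92 -0.06  1.13] T [0.16 0.25 0.02] w 46.62 j [0.34 0.34 1.84 0.   0.96 1.57]
```

Call:
{"op": "arm_command", "data": {
  "steps": [
    [[0,0,0],[0,0,0]],
    [[0,0,0],[0,0,0]],
    [[0,0,-0.004],[0,0,0]],
    [[0,0,-0.004],[0,0,0]],
    [[0,0,-0.004],[0,0,0]],
    [[0,0,-0.004],[0,0,0]],
    [[0,0,0],[0,0,0]],
    [[0,0,0],[0,0,0]]
  ],
  "squeeze": 50
}}

```text
t: 17.85
eef_pos: [0.5869, 0.2371, 0.2298]
ee_rot: [0.986, 0.169, 0.001, -0.0]
ft_force: [-4.3, 1.3, 11.8]
width: 0.526
```

```bash
python3 -c "
from h import *
st()"
```

```text
t 17.85 pos [0.5869 0.2371 0.2298] z [ 0.001  0.001 -1.   ] jaw -70.53 F [-4.29  1.35 11.84] T [ 0.15  0.86 -0.05] w 46.29 j [0.34 0.34 1.85 0.   0.95 1.57]
```

Call:
{"op": "arm_command", "data": {
  "steps": [
    [[0,0,-0.003],[0,0,0]],
    [[0,0,0],[0,0,0]],
    [[0,0,0],[0,0,0]]
  ]
}}

```text
t: 18.23
eef_pos: [0.587, 0.2372, 0.2292]
ee_rot: [0.986, 0.169, 0.001, -0.0]
ft_force: [-6.3, 1.7, 16.2]
width: 0.523
```

```bash
python3 -c "
from h import *
st()"
```

```text
t 18.225 pos [0.587  0.2372 0.2292] z [ 0.0014  0.0012 -1.    ] jaw -70.53 F [-6.33  1.66 16.23] T [-0.    1.1  -0.02] w 45.99 j [0.34 0.34 1.85 0.   0.95 1.58]
```

The cap is bottomed: 6.6 mm of travel at 16 N. Now I'll twist anticlockwise, starting with 20° and then checking.

Call:
{"op": "arm_command", "data": {
  "steps": [
    [[-0.001,0,-0.001],[0,0,0]],
    [[0,0,0],[0,0,0.11]],
    [[0,0,0],[0,0,0.11]],
    [[0,0,0],[0,0,0.11]],
    [[0,0,0],[0,0,0.11]],
    [[0,0,0],[0,0,0]]
  ]
}}

```text
t: 18.98
eef_pos: [0.5877, 0.2377, 0.2291]
ee_rot: [0.942, 0.336, 0.003, -0.0]
ft_force: [-2.6, 3.2, 12.3]
width: 0.525
```

```bash
python3 -c "
from h import *
st()"
```

```text
t 18.975 pos [0.5877 0.2377 0.2291] z [ 0.0053  0.0029 -1.    ] jaw -50.7 F [-2.56  3.19 12.35] T [0.35 0.51 0.02] w 46.24 j [0.34 0.34 1.85 0.   0.94 1.23]
```

Call:
{"op": "arm_command", "data": {
  "steps": [
    [[0,0,-0.001],[0,0,0]],
    [[0,0,-0.001],[0,0,0.11]],
    [[0,0,0],[0,0,0.11]],
    [[0,0,0],[0,0,0.11]],
    [[0,0,0],[0,0,0.11]],
    [[0,0,0],[0,0,0]]
  ]
}}

```text
t: 19.73
eef_pos: [0.5875, 0.2381, 0.229]
ee_rot: [0.87, 0.493, 0.003, -0.0]
ft_force: [-4.7, 4.1, 16.8]
width: 0.522
```

```bash
python3 -c "
from h import *
st()"
```

```text
t 19.725 pos [0.5875 0.2381 0.229 ] z [ 0.0051  0.0037 -1.    ] jaw -30.91 F [-4.74  4.07 16.83] T [0.54 0.87 0.02] w 45.9 j [0.35 0.34 1.85 0.   0.94 0.88]
```

Another 25° brings the total to about 65°.

Call:
{"op": "arm_command", "data": {
  "steps": [
    [[0,0,0],[0,0,0.11]],
    [[0,0,0],[0,0,0.11]],
    [[0,0,0],[0,0,0.11]],
    [[0,0,0],[0,0,0.11]],
    [[0,0,0],[0,0,0.11]],
    [[0,0,0],[0,0,0]],
    [[0,0,0],[0,0,0]]
  ]
}}

```text
t: 20.6
eef_pos: [0.5871, 0.2385, 0.229]
ee_rot: [0.744, 0.668, 0.003, -0.0]
ft_force: [-6.6, 5.6, 18.6]
width: 0.518
```

```bash
python3 -c "
from h import *
st(); s=np.mean([viewer.get_image('scene') for _ in range(3)],0).astype(np.uint8)
a=cv2.resize(s[240:330,300:420],(800,600),interpolation=cv2.INTER_CUBIC)
cv2.imwrite('pics/m7.png',cv2.convertScaleAbs(a,alpha=1.4))"
```

```text
t 20.6 pos [0.5871 0.2385 0.229 ] z [ 0.0038  0.0041 -1.    ] jaw -6.2 F [-6.63  5.63 18.58] T [0.78 1.13 0.  ] w 45.59 j [0.35 0.34 1.85 0.   0.94 0.45]
```

View pics/m7.png

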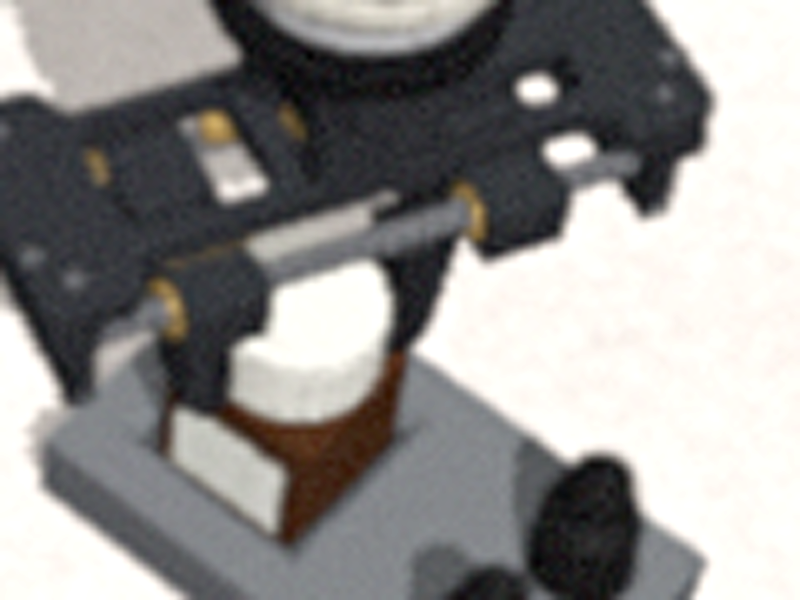

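The bottle is still seated and the cap pressed. The wrist moment about z is near zero, so the cap turned with the fingers. I'll lift gently and check the force.

Call:
{"op": "arm_command", "data": {
  "steps": [
    [[0,0,0.008],[0,0,0]],
    [[0,0,0.008],[0,0,0]],
    [[0,0,0.01],[0,0,0]],
    [[0,0,0],[0,0,0]],
    [[0,0,0],[0,0,0]]
  ]
}}

```text
t: 21.38
eef_pos: [0.586, 0.2364, 0.2371]
ee_rot: [0.744, 0.668, -0.0, -0.0]
ft_force: [-0.4, 0.9, 0.8]
width: 0.523
```

```bash
python3 -c "
from h import *
st()"
```

```text
t 21.375 pos [0.586  0.2364 0.2371] z [-5.e-04 -3.e-04 -1.e+00] jaw -6.18 F [-0.4   0.92  0.82] T [ 0.08  0.04 -0.04] w 46.04 j [ 0.34  0.33  1.85 -0.    0.96  0.45]
```

Call:
{"op": "arm_command", "data": {
  "steps": [
    [[0,0,0.01],[0,0,0]],
    [[0,0,0.015],[0,0,0]],
    [[0,0,0.02],[0,0,0]],
    [[0,0,0.025],[0,0,0]],
    [[0,0,0.025],[0,0,0]],
    [[0,0,0.02],[0,0,0]],
    [[0,0,0.005],[0,0,0]],
    [[0,0,0],[0,0,0]],
    [[0,0,0],[0,0,0]],
    [[0,0,0],[0,0,0]]
  ]
}}

```text
t: 22.62
eef_pos: [0.5859, 0.2366, 0.297]
ee_rot: [0.744, 0.668, -0.001, -0.0]
ft_force: [-0.8, 0.7, -0.9]
width: 0.518
```

```bash
python3 -c "
from h import *
st(); s=np.mean([viewer.get_image('scene') for _ in range(3)],0).astype(np.uint8);t=viewer.get_image('top')
mosaic('pics/m8.png',[(t,0,0,560,420),(s,280,210,160,120),(s,300,220,120,90),(s,0,0,560,420)])"
```

```text
t 22.625 pos [0.5859 0.2366 0.297 ] z [-1.1e-03 -4.0e-04 -1.0e+00] jaw -6.18 F [-0.79  0.75 -0.93] T [-0.08  0.05 -0.02] w 45.62 j [ 0.34  0.27  1.8  -0.    1.07  0.45]
```

View pics/m8.png

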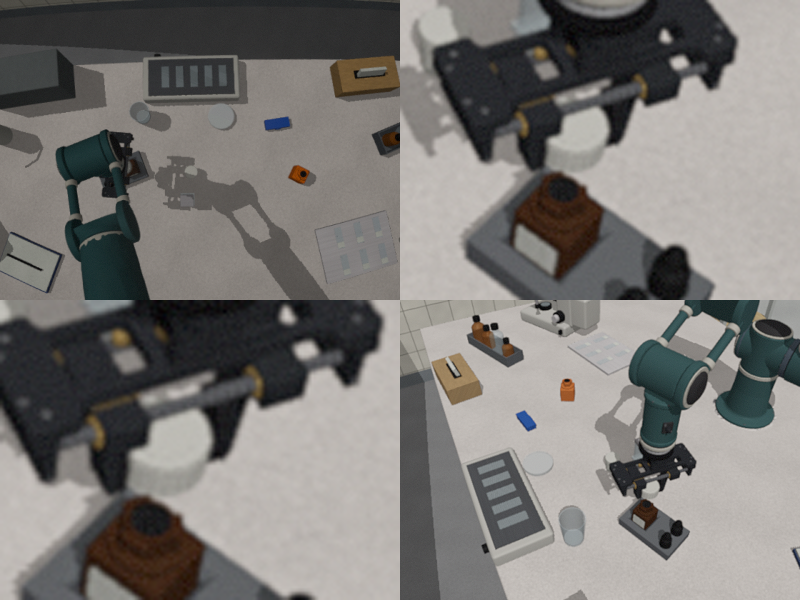

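The cap is off and held level above the open neck, and the bottle is still in its pocket. I'm handing in.

```bash
python3 -c "
from h import *
manip.hand_in()"
```

```text
the job is handed in; nothing more can be done
```

The job is done and handed in at about 22.8 s, with no verdict reported. The bottle stands in the pocket with its cap off, and the gripper holds the cap above the open mouth.

**What I did**
- I gripped the bottle across its flats and carried it to the holder. It touched the chamfer once (15 N), so I backed off about 3 mm and it then slid in. It stopped with its underside at about 6.4 mm (pocket floor 6 mm).
- I gripped the cap and pressed it down 6.6 mm. I then turned it 64° anticlockwise with 12–19 N held on it, and lifted it straight off.

**Last checks**
- **Cap:** it hangs in the fingers, which read 45.6 mm apart. By the arm's pose its lower edge is about 50 mm above the rim, and the tool is vertical to 0.001 rad.
- **Bottle:** the last picture shows it open, upright and square in the pocket. No upward pull was felt when the cap came away.
- **Bystanders:** those I could see looked unmoved. The jar and cup were largely hidden behind the arm at the end, but nothing had touched them.

**What disagreed**
- The two cameras differed by up to 8 mm on the holder's position. I settled it by comparing bottle and pocket in one camera and by feel.
- The pressing force dipped to 12 N after the first 20° of the twist, below the 15–20 N wanted, though the cap stayed fully down. I pressed a further 1 mm to bring it back.
- The finger opening drifted from 46.6 to 45.6 mm while gripping the cap, under the 47 mm cap diameter. I saw no slip.

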